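# Close a sample vial in the bench vial press

## Task

The tall sample vial in the white rack still has its metal cap standing proud: lift it out by its glass, stand it in the round nest of the press's shuttle and push the shuttle all the way in under the ram. Then press the black plunger knob down past the soft first stop, where the ram meets the cap, on to the firm second stop where the cap is fully home, hold it there for about a second, and release so that the plunger comes right up. Feel for the stops and never press the knob with more than about 20 N or the glass breaks; close the cap only with the press, not by hand, leave the closed vial under the ram and everything else where it is.

Things in the scene. Friction and masses are not known exactly. Their poses are not given: they have to be found in the camera images.
- press: white bench vial press, fixed. Origin on the table under the vertical ram axis; x points the way the shuttle is pushed in (away from the robot), y left. Base 250 x 110 x 12 mm. A column 50 to 78 mm beyond the ram axis, 148 mm high, carries a round head 48 mm across on the ram axis, 106 to 150 mm above the table (a vial in the nest just passes under it), with a 25 mm wide collar to 158 mm
- shuttle (a joint): travel in m of the flat aluminium shuttle (60 mm wide) along the press's +x: 0 = pulled out towards the robot for loading (it starts at 0 to 0.008), 0.09 = fully in, against its stop, with the nest right under the ram. Slides with about 1.5 N of friction and stays where it is left
- nest (a point): centre of the floor of the round nest on the shuttle, 22 mm above the table. The nest is a 16 mm deep hole, 25.6 mm wide, in a 50 x 50 mm grey block, so the block's top is 38 mm above the table. Axes as the press
- handle (a point): centre of the shuttle's black upright handle, 85 mm nearer the robot (press -x) than the nest: 16 mm along press x, 12 mm along press y, 45 mm tall, from 22 to 67 mm above the table; this point is 49.5 mm above the table. Pinch it across its 12 mm from above, or push its robot-side face
- knob_top (a point): centre of the top of the black mushroom plunger knob, 36 mm across, 14 mm thick, on the ram axis, 208 mm above the table when up. The depth at which the stops are felt differs each time by up to 12 mm (the hidden ram is screwed to another length), so it can only be felt
- plunger (a joint): how far the plunger is down, m: 0 up, at most 0.033. Return spring 3 N at the top, 6 N low down. First stop (ram meets proud cap) after 7 to 21 mm: the force climbs 7 N over 1 mm, then at 10 to 13 N in all the cap slides down 3 to 5 mm. Then the second stop (cap home on the glass): the force climbs on by about 8 N per mm
- cap (a joint): how far the metal cap is pushed down on the tall vial, in m: starts at 0 to 0.0015 (standing proud), 0.005 = fully home. It needs about 7 N and stays where it is left. The cap is 21 mm across and 12 mm tall
- vial_mid (a point): point on the axis of the tall clear glass vial, half-way up, 38 mm above its underside; z along its axis. Glass 23 mm across and 60 mm tall, then a narrow neck with the cap; top of the proud cap at 78 mm, of the home cap at 73 mm. About 55 g. Stands upright in one of the rack's three wells
- rack: fixed white rack 60 x 200 x 22 mm; origin at the centre of its underside, y along its row of three wells at y = -62, 0 and 62 mm. Wells 25.6 mm wide, floors 10 mm above the table. The other two wells hold short amber vials 50 mm tall; which vial is in which well varies
- short_a: short amber vial, 23 mm across and 50 mm tall with cap on, in the rack; origin at its underside. Leave it alone
- short_b: another such short amber vial in the rack. Leave it alone
- beaker: loose glass beaker 68 mm across, 85 mm tall, origin at its underside, stands to the left. Leave it alone
- wash_bottle: loose white bottle 60 mm across, 140 mm tall, origin at its underside, far side of the table. Leave it alone
- wrench: loose steel fitting wrench 150 mm long lying flat on the table, to the left between beaker and jar. Leave it alone
- dish: loose white dish 90 mm across, 18 mm tall, origin at its underside. Leave it alone
- jar: loose amber jar 56 mm across, 70 mm tall, origin at its underside, stands to the left. Leave it alone
Mind the look-alikes: they are no part of the job. There is more than one size of the part that bears cap; the job needs the larger.

How it is judged (in metres and radians):
On the way, in this order (a step that is already met when the one before it is completed fails the run):
1. the tall vial stands upright on the floor of the shuttle's nest, its cap still proud (distance between vial_mid and nest below 0.0415 m and horizontal distance between vial_mid and nest below 0.004 m and angle between vial_mid's own z axis and vertical below 0.1 rad and value of joint cap below 0.0025 m), for 0.2 s.
2. the shuttle is fully in with the vial in its nest, its cap still proud (value of joint shuttle above 0.087 m and horizontal distance between vial_mid and press below 0.006 m and value of joint cap below 0.0025 m), for 0.2 s.
3. the plunger is held down at its second stop, the cap fully home (value of joint cap above 0.0043 m and value of joint plunger above 0.009 m), for 0.3 s.
At the end, for the whole second after the job is handed in: the cap is pushed at least 4.3 of its 5 mm down, the plunger is back up (within 1.5 mm), the shuttle is within 5 mm of fully in, and the tall vial stands upright (within 0.1 rad) on the nest floor within 7 mm of the ram axis (value of joint cap above 0.0043 m and value of joint plunger below 0.0015 m and value of joint shuttle above 0.085 m and horizontal distance between vial_mid and press below 0.007 m and distance between vial_mid and nest below 0.0415 m and angle between vial_mid's own z axis and vertical below 0.1 rad); the robot touches nothing.
It fails at once if the plunger knob is pressed with more than 22 N (contact force between plunger and the arm above 22 N).
It fails at once if the plunger knob is pressed with more than 22 N by the fingers (contact force between plunger and the fingers above 22 N).
It fails at once if the cap is pushed or squeezed by the fingers (contact force between cap and the fingers above 4 N).
It fails at once if another vial, beaker, bottle, jar, dish or the wrench is shifted by more than 15 mm (distance of any of short_a, short_b, beaker, wash_bottle, wrench, dish, jar from where it was at the start of the episode above 0.015 m).
It also fails if it takes over 64 s, if anything falls off the work surface, if the arm or the gripper's body presses on something with over 40 N, if the wrist force passes 120 N, or if a joint passes its speed limit or range.

## Robot

A 7-joint arm with a two-finger parallel gripper is mounted at the origin on the work surface. World frame = base frame: x ahead of the robot, y to its left, z up, the work surface at z = 0. Lengths are in mm, angles in rad, forces in N, time in s.
With the tool pointing down it reaches from about 400 to 875 mm from the base axis. Payload 4.4 kg.
Tool frame: the origin (TCP) lies on the centre line of the jaws, within the pads' length; the fingertips stand 19 mm ahead of it and the grasp point (between the pads) is the TCP; z points along the fingers, y is the line along which they close (so a half turn about z gives the same grasp; the last joint's range is limited). The gripper opens to 85 mm and grips with 20 to 120 N. Pads are 22 mm wide; open, the fingers measure 114 mm over their backs; the gripper's body (76 mm by 85 mm) begins 54 mm behind the grasp point. The pads swing forward as they close: fully open they stand 13 mm farther back than shut.
Start: joints at [1.215, 0.628, 0.038, 1.517, -0.027, 0.996, -0.02], TCP at [185.771, -622.902, 250.313] pointing down, gripper open.
Joint ranges: [-3.06, 3.06], [-0.37, 2.12], [-1.25, 1.32], [0.18, 2.47], [-1.1, 4.24], [0.23, 1.98], [-2.94, 2.94]. Speed limits (rad/s): [2.57, 2.57, 3.14, 3.14, 3.14, 3.14, 3.14].

## Interface

Orientations are given as [roll, pitch, yaw] about the fixed x, y, z axes, in that order (R = Rz(yaw) Ry(pitch) Rx(roll)).
In Python, from cell import ctrl, viewer, silhouettes gives the robot as it stands.
- The arm moves only by the shell command python3 -m creep 'ROWS'. ROWS is JSON, a list of rows, each an object with "jaw": the gripper command: -1 is shut, 1 is fully open, values between are in proportion; "xyz": the shift along the tool's x, y, z in mm, a list of three; "angular": the turn, a rotation vector about the tool's x, y, z in rad, a list of three. In form: [{"jaw": jaw, "xyz": [tx, ty, tz], "angular": [rx, ry, rz]}, ...]. A call has 1 to 12 rows; each row is the pose to reach, as a shift and turn from the pose commanded when the call began, along the tool's axes at that moment; what a row does not reach only later rows make up. A row lasts 1/8 s, in which the tool goes at most 62.5 mm and 10.7 degrees, less where a joint would pass 70% of its speed; a pose out of reach is approached as far as the arm can. A call with a gripper value outside its range is refused whole. The fingers move at their own pace and stop on an object; the grip force is fixed at half the most. Time passes only in rows, so rows that repeat a pose let the fingers close. It gives the time, the measured TCP pose, the force, the opening and the grip force at its end, in the units of the state.
- ctrl.read_state(): the state, without advancing time (a new reading comes with each control period).
- viewer.get_image(name): name is "scene" or "top" or "wrist"; returns (picture, depth): 420x560x3 uint8, red, green, blue; 420x560 float32, mm along the optical axis (not along the pixel's ray), 0 where there is no reading.
- viewer.camera_model(name): a dict with "fx", "fy", "cx", "cy" (pixels), "dist" ([k1, k2, p1, p2, k3] as OpenCV has them; the pictures are not rectified), "T" (4x4, takes a point from camera to world coordinates). Camera axes: x right, y down, z forward; pixel columns grow to the right and rows downward; lengths in mm; the calibration is good to about 2 mm. A picture is of the moment at which its call begins: read the wrist's pose just before it. camera_model takes no time and is no camera call; for the wrist camera it gives the pose at the moment of the call.
- ctrl.finish_job(): hands the job in; it is judged then, once.
Trained networks look in the newest picture that a camera, given by its name, has taken for a name from the list of things; names that differ only in an ending like _2 or _b are one class to them, and where a whole thing is asked for, a point or a joint stands for the part that bears it (a point fixed in the world has none). Each returns a list of dicts, best first, with "score" (0 to 1); they miss things now and then, are a little off and sometimes report something else, mostly with a low value. They report only what shows in the picture. A call takes as long as a camera call. They do not tell look-alikes from the thing itself.
- silhouettes(camera, target): "pixels" (420x560 bool, what is visible of it) and "xy" ([column, row] in pixels, amid what is visible of it).
The state is a dict: "clock": time; "qpos": joint angles; "qd": joint speeds; "tau": joint torques, N m; "eef_pos": TCP position; "tool_rot": TCP orientation; "force": force on the tool from outside, world axes, zero at the start; "torque": the same for the moment, N m; "width": finger opening in mm; "gripper_force": force on a finger pad.
Only numpy, scipy, OpenCV 4.12 (cv2) and the standard library are available. Lean on these libraries where they do the work, as an engineer would, in place of code of your own. Each camera call takes 0.05 s, during which the arm holds its last target. There are 200 camera calls.

## Working session

There is one attempt and no reset: what is moved stays moved. The work goes in short steps, Python scripts to look and compute and a shell command to move; the robot and the scene stay as the last step left them, time stands still between calls to the robot, and variables do not carry over. Pictures are saved under pics/ and viewed, at most 12 in all, crops included, and the job is handed in when it is done.

```bash
ls; mkdir -p pics
cat > h.py <<'E'
import numpy as np, cv2
from cell import ctrl, viewer, silhouettes
from scipy.spatial.transform import Rotation as R
def pts(cam,img_d,mask):
    m=viewer.camera_model(cam); v,u=np.nonzero(mask&(img_d>0)); z=img_d[v,u]
    K=np.array([[m['fx'],0,m['cx']],[0,m['fy'],m['cy']],[0,0,1]])
    n=cv2.undistortPoints(np.stack([u,v],1).astype(float)[:,None],K,np.array(m['dist']))[:,0]
    P=np.c_[n*z[:,None],z]; T=np.array(m['T']); return P@T[:3,:3].T+T[:3,3],np.c_[u,v]
def save(n,im): cv2.imwrite('pics/'+n,im[:,:,::-1])
E
python3 - <<'E'
from h import *
s=ctrl.read_state(); print(s['clock'],s['eef_pos'],s['tool_rot'],s['width'],s['force'])
ims=[]
for c in ['scene','top']:
    im,d=viewer.get_image(c); ims.append(im); save(c+'0.png',im); np.save(c+'0.npy',d)
    print(c,np.round(viewer.camera_model(c)['T'],2).tolist())
    for t in ['vial_mid','cap','rack','press','shuttle','handle','knob_top','short_a']:
        for r in silhouettes(c,t)[:4]:
            P,_=pts(c,d,r['pixels'])
            print(c,t,round(r['score'],2),np.round(r['xy']),r['pixels'].sum(),*( [np.round(np.median(P,0)),np.round(P.min(0)),np.round(P.max(0))] if len(P) else []))
E
```

```text
pics
0.0 [ 185.59355056 -622.31937112  249.3745549 ] [-3.13965726e+00  2.13312899e-05  2.89778968e-01] 85.50218354592064 [ 0.13307734  0.17118959 -0.58103451]
scene [[0.61, 0.58, -0.54, 1172.84], [0.79, -0.44, 0.42, -470.34], [0.01, -0.69, -0.73, 969.59], [0.0, 0.0, 0.0, 1.0]]
scene vial_mid 0.84 [183. 262.] 247 [ 527. -221.   64.] [ 446. -230.   -4.] [ 534. -184.   90.]
scene vial_mid 0.6 [179. 240.] 169 [ 442. -185.   29.] [ 388. -193.   -5.] [ 449. -155.   60.]
scene vial_mid 0.52 [279. 305.] 1247 [ 746. -120.   87.] [ 680. -139.   -4.] [765. -41. 143.]
scene rack 0.59 [183. 279.] 1953 [ 533. -231.   20.] [ 468. -320.   -5.] [ 558. -120.   56.]
scene rack 0.16 [297. 212.] 1148 [527.  98.  23.] [428.  68.  -2.] [598. 142.  69.]
scene press 0.87 [336. 225.] 5721 [654.  98.  23.] [447.  45.  -7.] [745. 263. 209.]
scene shuttle 0.93 [299. 212.] 1181 [529.  97.  23.] [447.  67.   8.] [599. 138.  68.]
scene shuttle 0.47 [221. 352.] 1438 [ 726. -250.    9.] [ 676. -297.   -4.] [ 775. -205.   21.]
scene shuttle 0.22 [156. 281.] 154 [ 521. -283.   47.] [ 505. -293.   16.] [ 527. -272.   59
[... 467 characters left out ...]
0.0, 0.0, 0.0, 1.0]]
top vial_mid 0.57 [162. 239.] 291 [492. 376.   7.] [423. 359.  -5.] [557. 395.  16.]
top cap 0.41 [359. 228.] 34 [ 516. -217.   86.] [ 509. -227.   81.] [ 524. -208.   92.]
top rack 0.7 [356. 231.] 1189 [ 514. -209.   22.] [ 480. -323.   -5.] [ 555. -117.   91.]
top rack 0.48 [150. 188.] 406 [635. 399.  67.] [611. 374.  -7.] [682. 454.  79.]
top press 0.82 [250. 202.] 3268 [606. 108.  23.] [443.  51.  -3.] [740. 174. 213.]
top shuttle 0.72 [253. 231.] 1017 [518. 104.  23.] [443.  69.  -3.] [598. 142.  73.]
top handle 0.96 [253. 232.] 974 [518. 104.  24.] [443.  71.   2.] [593. 138.  73.]
top knob_top 0.66 [246. 172.] 134 [652. 113. 207.] [636.  97. 200.] [670. 129. 213.]
```

View pics/top0.png

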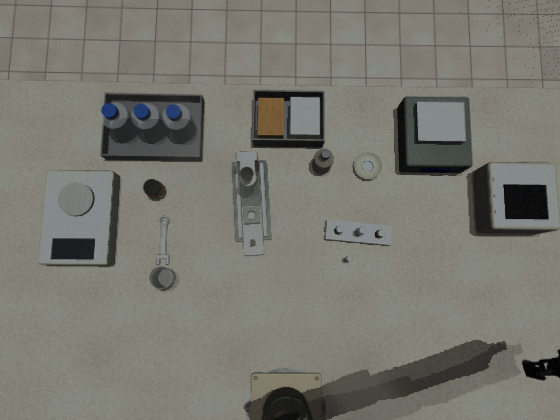

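View pics/scene0.png

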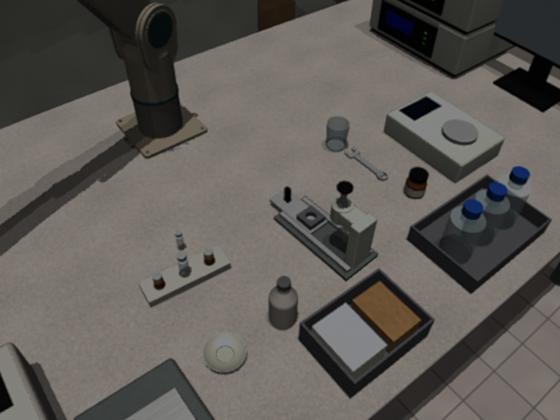

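The tall vial candidates are the middle rack well, at scene (183,262) and top (359,230), and a small clear vial standing on the table in front of the rack, at scene (179,240) and top (347,259). The middle-well vial fits: it stands in the rack and its top is at about 90 mm (10+78). I'll confirm that in a crop.

Run:
```python
from h import *
im=cv2.imread('pics/scene0.png'); cv2.imwrite('pics/crop1.png',cv2.resize(im[215:315,125:255],None,fx=6,fy=6,interpolation=cv2.INTER_CUBIC)[:600])
def rect(P,name):
    r=cv2.minAreaRect(P[:,:2].astype(np.float32)); print(name,np.round(r[0],1),np.round(r[1],1),round(r[2],2),len(P))
for c in ['scene','top']:
    d=np.load(c+'0.npy'); P,uv=pts(c,d,np.ones(d.shape,bool))
    def box(x0,x1,y0,y1,z0,z1): 
        k=(P[:,0]>x0)&(P[:,0]<x1)&(P[:,1]>y0)&(P[:,1]<y1)&(P[:,2]>z0)&(P[:,2]<z1); return P[k]
    rect(box(470,570,-330,-110,18,27),c+' rack top')
    q=box(430,620,60,150,18,27); rect(q,c+' shuttle'); 
    rect(box(420,760,30,180,7,16),c+' base')
    q=box(520,600,60,150,34,43); rect(q,c+' block'); 
    q=box(430,490,60,150,60,74); print('handle',q.mean(0),len(q))
    q=box(620,690,80,150,203,215); rect(q,c+' knob'); print(q.mean(0))
    q=box(620,690,80,150,144,165); rect(q,c+' head')
    q=box(490,550,-245,-190,80,97); rect(q,c+' cap');print(q.mean(0),len(q))
    q=box(490,550,-315,-255,50,65); print('short',q.mean(0),len(q))
    q=box(490,550,-180,-130,50,65); print('short',q.mean(0),len(q))
```

```text
scene rack top [ 519.9 -219.1] [199.4  65.1] 84.72 1484
scene shuttle [532.6 104.9] [174.1  89.8] 0.45 1008
scene base [597.3 107.8] [291.2 112.9] 3.96 1481
scene block [566.3 106.5] [52.9 53.3] 4.87 266
handle [482.81905743  99.28958286  64.39876705] 29
scene knob [656.9 114.4] [32.9 35.2] 7.66 154
[657.0657375  112.4587938  205.50844465]
scene head [660.9 113.2] [56.5 49.2] 0.83 355
scene cap [ 521.9 -219.1] [22.1 19.2] 1.43 70
[ 520.98967606 -219.13219015   84.91871089] 70
short [ 515.83287927 -281.58910122   54.92280671] 74
short [ 526.38548071 -157.63894634   55.07086874] 63
top rack top [ 516.6 -218.6] [200.7  60.7] 85.31 924
top shuttle [531.8 104.7] [177.4  88.5] 1.25 859
top base [589.9 108.5] [322.8 143.4] 0.68 966
top block [563.7 107.5] [50.5 49.4] 5.9 202
handle [479.62500667 101.47211788  67.09660494] 24
top knob [652.7 114. ] [33.3 34.1] 19.27 127
[652.72238212 113.80892093 207.10556082]
top head [659.6 113.8] [61.3 45.4] 1.47 180
top cap [ 516.3 -217.1] [18.2 18.7] 27.43 41
[ 516.18508997 -217.4189838    86.6286899 ] 41
short [ 510.4559761  -279.18748217   56.63673132] 39
short [ 521.09489828 -156.23674935   57.16124483] 39
```

View pics/crop1.png

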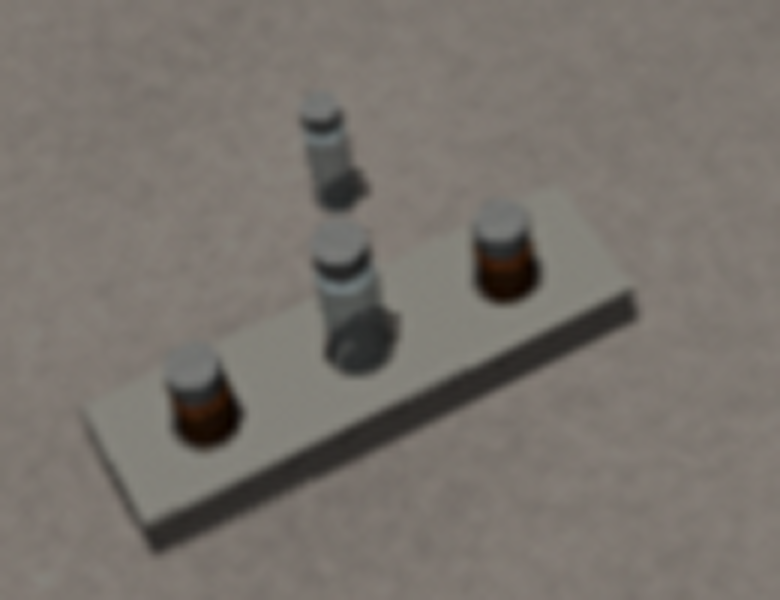

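The crop shows the tall clear vial in the middle well at about crop (345,290), with amber shorts either side. The smaller clear decoy stands in front at (325,150). I'm moving above the middle well to look with the wrist camera.

```bash
python3 -m creep '[{"jaw":0.06,"xyz":[434,-292,0],"angular":[0,0,0.373]},{"jaw":0.06,"xyz":[434,-292,0],"angular":[0,0,0.373]},{"jaw":0.06,"xyz":[434,-292,0],"angular":[0,0,0.373]},{"jaw":0.06,"xyz":[434,-292,0],"angular":[0,0,0.373]},{"jaw":0.06,"xyz":[434,-292,0],"angular":[0,0,0.373]},{"jaw":0.06,"xyz":[434,-292,0],"angular":[0,0,0.373]},{"jaw":0.06,"xyz":[434,-292,0],"angular":[0,0,0.373]},{"jaw":0.06,"xyz":[434,-292,0],"angular":[0,0,0.373]},{"jaw":0.06,"xyz":[434,-292,0],"angular":[0,0,0.373]},{"jaw":0.06,"xyz":[434,-292,0],"angular":[0,0,0.373]},{"jaw":0.06,"xyz":[434,-292,0],"angular":[0,0,0.373]}]'
python3 - <<'E'
from h import *
s=ctrl.read_state(); print(s['clock'],s['eef_pos'],s['tool_rot'],s['width'],s['force'])
im,d=viewer.get_image('wrist'); m=viewer.camera_model('wrist'); save('w1.png',im); np.save('w1.npy',d)
Rt=R.from_euler('xyz',s['tool_rot']).as_matrix(); T=np.array(m['T'])
print(m['fx'],m['cx'],m['cy'],'cam in tool',np.round(Rt.T@(T[:3,3]-s['eef_pos']),1),np.round(Rt.T@T[:3,:3],3).tolist())
P,uv=pts('wrist',d,np.ones(d.shape,bool))
for n,z0,z1 in [('cap',80,97),('rack',18,27),('short',52,66)]:
    k=(P[:,2]>z0)&(P[:,2]<z1); q=P[k]
    nb,lab=cv2.connectedComponents(cv2.morphologyEx((lambda a:(a.__setitem__((uv[k][:,1],uv[k][:,0]),1),a)[1])(np.zeros(d.shape,np.uint8)),cv2.MORPH_OPEN,np.ones((3,3))))
    l=lab[uv[k][:,1],uv[k][:,0]]
    for i in range(1,nb):
        w=q[l==i]
        if len(w)>100: r=cv2.minAreaRect(w[:,:2].astype(np.float32)); print(n,len(w),w.mean(0).round(1),np.round(r[0],1),np.round(r[1],1),round(r[2],1),np.median(w[:,2]).round(1), uv[k][l==i].mean(0).round())
E
```

```text
clock: 2.28
eef_pos: [517.2, -220.7, 250.4]
tool_rot: [3.14, 0.001, -0.085]
force: [-0.2, 0.0, -0.2]
width: 45.1
gripper_force: 0.0
2.275 [ 517.18199972 -220.65168755  250.35070947] [ 3.14047590e+00  6.51649020e-04 -8.51409206e-02] 45.14880705730865 [-0.20125236  0.04933076 -0.24508866]
313.5584020486122 278.02112311792956 208.92802117104563 cam in tool [  74.9    0.6 -123.1] [[-0.0, -0.956, -0.294], [1.0, -0.001, 0.002], [-0.002, -0.294, 0.956]]
cap 363 [ 518.4 -219.3   85.9] [ 517.9 -219.5] [19.1 20.1] 76.6 86.0 [275. 194.]
rack 3786 [513.7  82.6  21.4] [520.8  72.7] [ 55.1 181.6] 71.0 21.3 [ 17. 205.]
rack 7290 [ 520.4 -219.3   21.3] [ 518.  -218.6] [201.5  59.8] 85.1 21.4 [275. 178.]
short 337 [ 523.5 -157.2   56.2] [ 523.3 -156.9] [20.3 20.7] 38.8 56.2 [215. 187.]
short 303 [ 513.4 -280.4   56.3] [ 513.1 -280.6] [20.2 19.1] 75.3 56.4 [334. 187.]
short 167 [ 437.2 -184.4   57.2] [ 436.5 -184.2] [15.4 14.6] 25.9 57.5 [250. 261.]
```

View pics/w1.png

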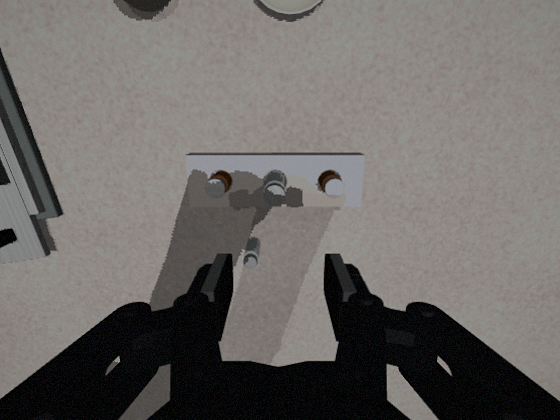

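The wrist picture shows the tall vial in the middle well, cap at (275,187), the shorts at (215,187) and (334,187), and the decoy at (250,258). I'm descending part way and checking the pose readout.

```bash
python3 -m creep '[{"jaw":0.06,"xyz":[0,0,60],"angular":[0,0,0]},{"jaw":0.06,"xyz":[0,0,110],"angular":[0,0,0]},{"jaw":0.06,"xyz":[0,0,110],"angular":[0,0,0]},{"jaw":0.06,"xyz":[0,0,110],"angular":[0,0,0]}]'
python3 - <<'E'
from h import *
for i in range(4):
    s=ctrl.read_state(); print(s['clock'],np.round(s['eef_pos'],2),np.round(s['tool_rot'],4))
    im,d=viewer.get_image('wrist')
    P,uv=pts('wrist',d,np.ones(d.shape,bool))
    k=(P[:,2]>80)&(P[:,2]<97)&(np.hypot(P[:,0]-518,P[:,1]+219)<18); w=P[k]; print(w.mean(0).round(1),len(w),cv2.minAreaRect(w[:,:2].astype(np.float32))[0])
E
```

```text
clock: 2.82
eef_pos: [518.8, -220.7, 141.9]
tool_rot: [3.14, -0.002, -0.085]
force: [0.5, 0.6, 0.7]
width: 45.4
gripper_force: 0.0
2.825 [ 518.77 -220.68  141.91] [ 3.1404e+00 -2.1000e-03 -8.5100e-02]
[ 519.8 -218.2   86.3] 893 (518.9928588867188, -218.13514709472656)
2.875 [ 519.38 -220.52  142.51] [ 3.1402 -0.0037 -0.0846]
[ 519.3 -218.    85.8] 880 (518.2484130859375, -217.9718475341797)
2.925 [ 519.56 -220.27  142.7 ] [ 3.1402 -0.0042 -0.0841]
[ 519.  -218.    85.7] 877 (518.0869750976562, -217.81961059570312)
2.975 [ 519.54 -220.01  142.6 ] [ 3.1403 -0.0041 -0.0838]
[ 518.8 -217.9   85.5] 871 (518.1732177734375, -217.8679962158203)
```

```bash
python3 -m creep '[{"jaw":0.06,"xyz":[-1,-2,30],"angular":[0,0,0]},{"jaw":0.06,"xyz":[-1,-2,60],"angular":[0,0,0]},{"jaw":0.06,"xyz":[-1,-2,80],"angular":[0,0,0]},{"jaw":0.06,"xyz":[-1,-2,92],"angular":[0,0,0]},{"jaw":0.06,"xyz":[-1,-2,92],"angular":[0,0,0]},{"jaw":0.06,"xyz":[-1,-2,92],"angular":[0,0,0]},{"jaw":0.06,"xyz":[-1,-2,92],"angular":[0,0,0]}]'
python3 - <<'E'
from h import *
im,d=viewer.get_image('wrist'); save('w2.png',im)
s=ctrl.read_state(); print(s['clock'],np.round(s['eef_pos'],2),np.round(s['tool_rot'],4))
P,uv=pts('wrist',d,np.ones(d.shape,bool))
k=(P[:,2]>80)&(P[:,2]<97)&(np.hypot(P[:,0]-518,P[:,1]+219)<18); w=P[k]; print(w.mean(0).round(1),len(w),cv2.minAreaRect(w[:,:2].astype(np.float32)))
E
```

```text
clock: 3.9
eef_pos: [518.0, -217.2, 49.2]
tool_rot: [3.141, -0.002, -0.083]
force: [0.7, 0.4, -0.2]
width: 44.8
gripper_force: 0.0
3.95 [ 517.93 -217.19   49.11] [ 3.1412e+00 -1.4000e-03 -8.3200e-02]
[ 520.7 -217.8   85.4] 2755 ((519.3352661132812, -217.90438842773438), (20.929325103759766, 18.156776428222656), 77.1421127319336)
```

View pics/w2.png

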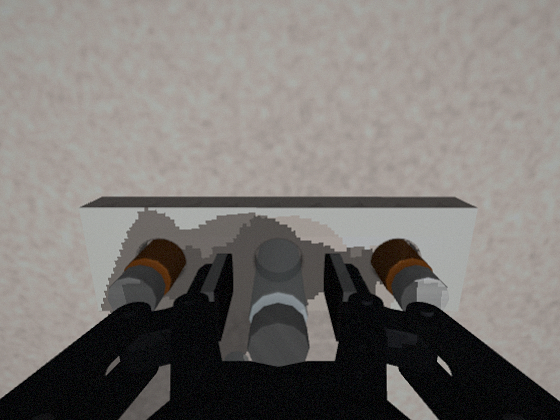

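The vial sits centred between the pads (277,300), clear of the shorts. I'm closing and lifting.

```bash
python3 -m creep '[{"jaw":-1,"xyz":[0,0,0],"angular":[0,0,0]},{"jaw":-1,"xyz":[0,0,0],"angular":[0,0,0]},{"jaw":-1,"xyz":[0,0,0],"angular":[0,0,0]},{"jaw":-1,"xyz":[0,0,0],"angular":[0,0,0]},{"jaw":-1,"xyz":[0,0,-15],"angular":[0,0,0]},{"jaw":-1,"xyz":[0,0,-40],"angular":[0,0,0]},{"jaw":-1,"xyz":[0,0,-90],"angular":[0,0,0]},{"jaw":-1,"xyz":[0,0,-90],"angular":[0,0,0]},{"jaw":-1,"xyz":[0,0,-90],"angular":[0,0,0]}]'
python3 - <<'E'
from h import *
s=ctrl.read_state(); im,d=viewer.get_image('wrist'); save('w3.png',im); np.save('w3.npy',d)
print(s['clock'],np.round(s['eef_pos'],2),np.round(s['tool_rot'],4),s['width'],s['gripper_force'])
P,uv=pts('wrist',d,np.ones(d.shape,bool))
k=(P[:,2]>160)&(P[:,2]<190)&(np.hypot(P[:,0]-518,P[:,1]+219)<18); w=P[k]
Rt=R.from_euler('xyz',s['tool_rot']).as_matrix(); q=(w-s['eef_pos'])@Rt
print('cap in tool',q.mean(0).round(1),q.min(0).round(1),q.max(0).round(1),len(w))
# press from afar
for n,a in [('block',(34,43)),('shuttle',(18,27)),('handle',(60,72)),('knob',(200,215))]:
    k=(P[:,2]>a[0])&(P[:,2]<a[1])&(P[:,1]>55)&(P[:,1]<160); w=P[k]
    if len(w)>30: print(n,len(w),cv2.minAreaRect(w[:,:2].astype(np.float32)))
E
```

```text
clock: 5.08
eef_pos: [517.1, -216.8, 138.5]
tool_rot: [-3.141, 0.0, -0.083]
force: [-0.3, -0.2, -1.1]
width: 21.7
gripper_force: 58.7
5.075 [ 517.14 -216.75  138.52] [-3.1414  0.     -0.0831] 21.715844922363456 58.70694816112518
cap in tool [  4.5   1.4 -33.4] [ -8.8 -13.  -51.5] [ 16.8  16.9 -21.5] 4322
```

```bash
python3 -m creep '[{"jaw":-1,"xyz":[0,0,-50],"angular":[0,0,0]},{"jaw":-1,"xyz":[19,-327,-110],"angular":[0,0,-0.165]},{"jaw":-1,"xyz":[19,-327,-110],"angular":[0,0,-0.165]},{"jaw":-1,"xyz":[19,-327,-110],"angular":[0,0,-0.165]},{"jaw":-1,"xyz":[19,-327,-110],"angular":[0,0,-0.165]},{"jaw":-1,"xyz":[19,-327,-110],"angular":[0,0,-0.165]},{"jaw":-1,"xyz":[19,-327,-110],"angular":[0,0,-0.165]},{"jaw":-1,"xyz":[19,-327,-110],"angular":[0,0,-0.165]},{"jaw":-1,"xyz":[19,-327,-110],"angular":[0,0,-0.165]},{"jaw":-1,"xyz":[19,-327,-110],"angular":[0,0,-0.165]}]'
cat > meas.py <<'E'
from h import *
import sys
for i in range(2):
    im,d=viewer.get_image('wrist')
s=ctrl.read_state()
save(sys.argv[1],im); np.save('last.npy',d)
print(s['clock'],np.round(s['eef_pos'],2),np.round(s['tool_rot'],4),s['width'],s['gripper_force'])
P,uv=pts('wrist',d,np.ones(d.shape,bool))
Rt=R.from_euler('xyz',s['tool_rot']).as_matrix(); q=(P-s['eef_pos'])@Rt
k=(np.abs(q[:,2]+40)<5)&(np.hypot(q[:,0],q[:,1])<16); w=q[k]
print('cap in tool',w.mean(0).round(1),w.min(0).round(1),w.max(0).round(1),len(w),uv[k].mean(0))
for n,a in [('block',(33,43)),('shuttle',(17,27)),('handle',(58,72)),('knob',(198,215))]:
    k=(P[:,2]>a[0])&(P[:,2]<a[1])&(P[:,1]>55)&(P[:,1]<160)&(P[:,0]<700)&(q[:,2]>60 if n!='knob' else P[:,0]>620); 
    if n=='block': k&=(P[:,0]>525)&(P[:,0]<600)
    w=P[k]
    if len(w)>30: r=cv2.minAreaRect(w[:,:2].astype(np.float32)); print(n,len(w),w.mean(0).round(1),np.round(r[0],1),np.round(r[1],1),round(r[2],2),uv[k].mean(0))
E
python3 meas.py w4.png
```

```text
clock: 6.38
eef_pos: [563.3, 104.6, 247.8]
tool_rot: [3.14, 0.001, 0.078]
force: [0.2, 0.1, -0.1]
width: 21.6
gripper_force: 58.9
6.475 [563.46 105.49 248.14] [3.141e+00 5.000e-04 7.910e-02] 21.659455454302115 58.924187421798706
cap in tool [  2.3   0.5 -37.3] [ -7.3 -11.4 -45. ] [ 11.   12.4 -35. ] 2398 [278.00125104 343.35863219]
block 1707 [566.4 108.4  37.4] [565.8 108.4] [49.9 49.9] 4.27 [274.54540129 181.46045694]
shuttle 6480 [571.8 107.7  22.6] [584.5 110.3] [236.9  89.2] 4.3 [275.79737654 171.70617284]
knob 4422 [654.8 115.7 206.1] [654.7 115.5] [35.1 35.6] 4.64 [270.61284487  75.74129353]
```

View pics/w4.png

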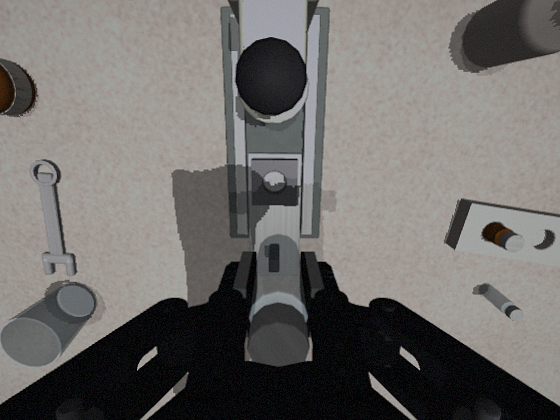

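Wrist picture: nest block at (274,181), handle (273,257), knob (271,76) and the held vial at (277,330). The wrist camera sits 75 mm ahead of the tool, so it could meet the knob. I'm checking joint 7 before turning the tool a quarter turn.

Run:
```python
from h import *
s=ctrl.read_state(); print(np.round(s['qpos'],3),np.round(s['eef_pos'],2))
im,d=viewer.get_image('scene'); save('s2.png',cv2.resize(im[20:300,200:480],None,fx=2,fy=2))
```

```text
[-0.295  0.521  0.092  1.741 -0.058  0.883 -1.669] [563.46 105.49 248.14]
```

View pics/s2.png

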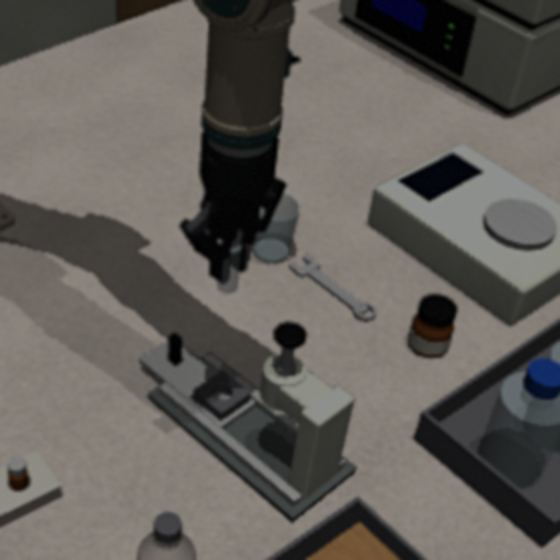

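The scene crop shows the gripper holding the vial clear of the press, handle at (175,348), nest (222,392), knob (290,335). Joint 7 has room for a +90° yaw, which puts the camera to the left. I'm turning and coming part way down.

```bash
python3 -m creep '[{"jaw":-1,"xyz":[1.5,-1,10],"angular":[0,0,-1.571]},{"jaw":-1,"xyz":[1.5,-1,20],"angular":[0,0,-1.571]},{"jaw":-1,"xyz":[1.5,-1,40],"angular":[0,0,-1.571]},{"jaw":-1,"xyz":[1.5,-1,60],"angular":[0,0,-1.571]},{"jaw":-1,"xyz":[1.5,-1,80],"angular":[0,0,-1.571]},{"jaw":-1,"xyz":[1.5,-1,100],"angular":[0,0,-1.571]},{"jaw":-1,"xyz":[1.5,-1,120],"angular":[0,0,-1.571]},{"jaw":-1,"xyz":[1.5,-1,120],"angular":[0,0,-1.571]},{"jaw":-1,"xyz":[1.5,-1,120],"angular":[0,0,-1.571]},{"jaw":-1,"xyz":[1.5,-1,120],"angular":[0,0,-1.571]},{"jaw":-1,"xyz":[1.5,-1,120],"angular":[0,0,-1.571]},{"jaw":-1,"xyz":[1.5,-1,120],"angular":[0,0,-1.571]}]'
python3 meas.py w5.png
```

```text
clock: 8.02
eef_pos: [565.0, 108.3, 128.4]
tool_rot: [3.141, 0.0, 1.652]
force: [0.2, -0.0, -0.2]
width: 22.0
gripper_force: 58.7
8.125 [564.99 108.45 128.44] [3.1413e+00 2.0000e-04 1.6525e+00] 21.58372134103514 58.66941154003143
cap in tool [  1.8   0.1 -37.3] [ -7.8 -11.4 -44.9] [ 11.   12.1 -35. ] 2419 [277.71021083 343.16163704]
block 3210 [565.  113.9  37.3] [565.4 109.1] [50.1 50.3] 4.08 [278.52398754 212.50373832]
shuttle 16597 [544.7 116.   22.2] [573.6 109.7] [258.9  88.4] 4.08 [252.57148882 200.89564379]
handle 570 [481.5 104.4  65. ] [480.5 103.6] [16.1 11.8] 3.31 [146.1754386  230.12280702]
knob 211 [621.8 125.6 199.6] [622.6 125.5] [3.4 5. ] 84.9 [547.54976303 414.43127962]
```

View pics/w5.png

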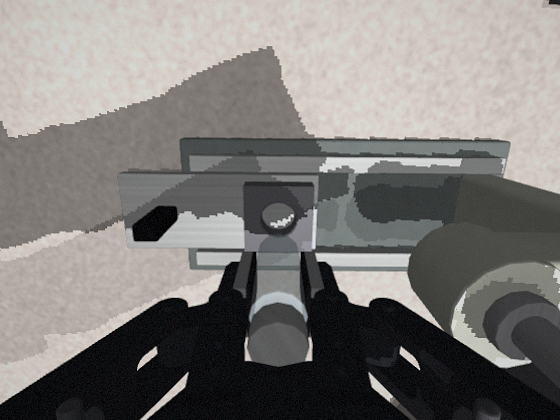

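Wrist picture: the vial (278,300) is coming down directly below onto the nest hole at (279,217). Measured offsets are under 0.5 mm. I'm lowering it.

```bash
python3 -m creep '[{"jaw":-1,"xyz":[0,0.4,25],"angular":[0,0,0]},{"jaw":-1,"xyz":[0,0.4,45],"angular":[0,0,0]},{"jaw":-1,"xyz":[0,0.4,51],"angular":[0,0,0]},{"jaw":-1,"xyz":[0,0.4,55],"angular":[0,0,0]},{"jaw":-1,"xyz":[0,0.4,58],"angular":[0,0,0]},{"jaw":-1,"xyz":[0,0.4,58],"angular":[0,0,0]},{"jaw":-1,"xyz":[0,0.4,58],"angular":[0,0,0]}]'
```

```text
clock: 9.0
eef_pos: [565.6, 108.4, 70.7]
tool_rot: [3.141, -0.0, 1.653]
force: [-0.2, 0.5, -0.6]
width: 21.6
gripper_force: 58.7
```

```bash
python3 -m creep '[{"jaw":-1,"xyz":[0,0,4],"angular":[0,0,0]},{"jaw":-1,"xyz":[0,0,7],"angular":[0,0,0]},{"jaw":-1,"xyz":[0,0,9],"angular":[0,0,0]},{"jaw":-1,"xyz":[0,0,9],"angular":[0,0,0]},{"jaw":-1,"xyz":[0,0,9],"angular":[0,0,0]}]'
```

```text
clock: 9.62
eef_pos: [565.3, 108.5, 61.3]
tool_rot: [-3.142, 0.0, 1.653]
force: [-0.1, 0.6, -0.2]
width: 21.9
gripper_force: 58.9
```

```bash
python3 -m creep '[{"jaw":0.06,"xyz":[0,0,0],"angular":[0,0,0]},{"jaw":0.06,"xyz":[0,0,0],"angular":[0,0,0]},{"jaw":0.06,"xyz":[0,0,0],"angular":[0,0,0]},{"jaw":0.06,"xyz":[0,0,0],"angular":[0,0,0]},{"jaw":0.06,"xyz":[0,0,-20],"angular":[0,0,0]},{"jaw":0.06,"xyz":[0,0,-60],"angular":[0,0,0]},{"jaw":0.06,"xyz":[0,0,-90],"angular":[0,0,0]},{"jaw":0.06,"xyz":[0,0,-90],"angular":[0,0,0]},{"jaw":0.06,"xyz":[0,0,-90],"angular":[0,0,0]}]'
python3 - <<'E'
from h import *
im,d=viewer.get_image('wrist'); save('w6.png',im)
s=ctrl.read_state(); print(s['clock'],np.round(s['eef_pos'],2),s['width'])
P,uv=pts('wrist',d,np.ones(d.shape,bool))
k=(P[:,2]>92)&(P[:,2]<108)&(np.hypot(P[:,0]-565,P[:,1]-108)<20); w=P[k]; print(w.mean(0).round(1),len(w),cv2.minAreaRect(w[:,:2].astype(np.float32)),np.percentile(w[:,2],[5,50,95]))
E
```

```text
clock: 10.75
eef_pos: [565.1, 108.2, 150.9]
tool_rot: [-3.141, 0.0, 1.653]
force: [-0.9, 0.5, 0.2]
width: 45.5
gripper_force: 0.0
10.8 [564.81 108.11 150.45] 44.83349703543012
[565.3 109.2  97.4] 909 ((565.2001953125, 108.5343246459961), (20.371137619018555, 20.025060653686523), 26.958642959594727) [94.76905951 97.58701792 98.65777704]
```

View pics/w6.png

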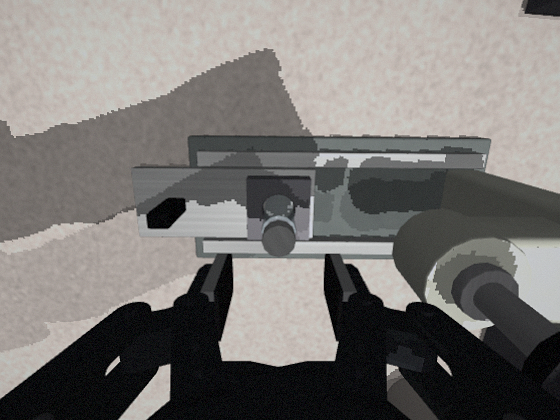

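The vial stands upright in the nest, cap at (278,237), on the nest axis to about 0.5 mm. Now I'm shutting the fingers and going behind the handle.

```bash
python3 -m creep '[{"jaw":-1,"xyz":[2.5,-60,0],"angular":[0,0,0]},{"jaw":-1,"xyz":[2.5,-118,0],"angular":[0,0,0]},{"jaw":-1,"xyz":[2.5,-118,10],"angular":[0,0,0.008]},{"jaw":-1,"xyz":[2.5,-118,60],"angular":[0,0,0.008]},{"jaw":-1,"xyz":[2.5,-118,102],"angular":[0,0,0.008]},{"jaw":-1,"xyz":[2.5,-118,102],"angular":[0,0,0.008]},{"jaw":-1,"xyz":[2.5,-118,102],"angular":[0,0,0.008]}]'
python3 - <<'E'
from h import *
im,d=viewer.get_image('wrist'); save('w7.png',im)
s=ctrl.read_state(); print(s['clock'],np.round(s['eef_pos'],2),s['tool_rot'],s['width'])
P,uv=pts('wrist',d,np.ones(d.shape,bool))
k=(P[:,2]>58)&(P[:,2]<72)&(np.hypot(P[:,0]-480,P[:,1]-104)<20); w=P[k]; print(w.mean(0).round(1),len(w),cv2.minAreaRect(w[:,:2].astype(np.float32)))
E
```

```text
clock: 11.68
eef_pos: [448.2, 101.6, 49.6]
tool_rot: [3.141, -0.0, 1.645]
force: [-0.4, 0.8, 0.5]
width: 0.1
gripper_force: 0.0
11.725 [448.58 101.67  50.28] [ 3.13963702e+00 -6.03143280e-04  1.64475828e+00] 0.05349480371422779
[479.4 108.2  62.5] 545 ((474.55560302734375, 104.92223358154297), (10.011594772338867, 27.50037384033203), 89.63687896728516)
```

View pics/w7.png

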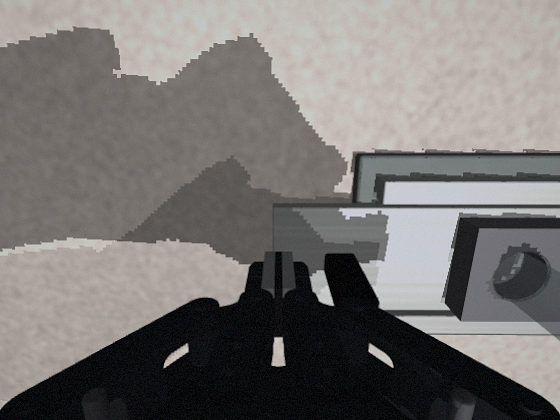

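The wrist picture shows the shut fingers at (278,285) just behind the handle at (350,280) and in line with it. Pushing starts gently.

```bash
python3 -m creep '[{"jaw":-1,"xyz":[0,4,0],"angular":[0,0,0]},{"jaw":-1,"xyz":[0,8,0],"angular":[0,0,0]},{"jaw":-1,"xyz":[0,12,0],"angular":[0,0,0]},{"jaw":-1,"xyz":[0,16,0],"angular":[0,0,0]},{"jaw":-1,"xyz":[0,22,0],"angular":[0,0,0]},{"jaw":-1,"xyz":[0,28,0],"angular":[0,0,0]},{"jaw":-1,"xyz":[0,35,0],"angular":[0,0,0]},{"jaw":-1,"xyz":[0,42,0],"angular":[0,0,0]},{"jaw":-1,"xyz":[0,49,0],"angular":[0,0,0]},{"jaw":-1,"xyz":[0,56,0],"angular":[0,0,0]},{"jaw":-1,"xyz":[0,63,0],"angular":[0,0,0]},{"jaw":-1,"xyz":[0,70,0],"angular":[0,0,0]}]'
python3 - <<'E'
from h import *
im,d=viewer.get_image('wrist'); save('w8.png',im)
s=ctrl.read_state(); print(s['clock'],np.round(s['eef_pos'],2),np.round(s['force'],1))
P,uv=pts('wrist',d,np.ones(d.shape,bool))
for n,a in [('block',(33,43)),('cap',(92,108))]:
    k=(P[:,2]>a[0])&(P[:,2]<a[1])&(P[:,1]>70)&(P[:,1]<150)&(P[:,0]>540); w=P[k]
    if len(w)>20: print(n,len(w),w.mean(0).round(1),cv2.minAreaRect(w[:,:2].astype(np.float32)))
E
```

```text
clock: 13.22
eef_pos: [517.8, 106.3, 49.3]
tool_rot: [-3.141, 0.0, 1.645]
force: [-0.9, -1.7, 0.2]
width: -0.3
gripper_force: 0.9
13.275 [519.14 106.56  49.36] [ 0.9 -0.8 -0.1]
block 7782 [617.9 118.4  37.5] ((596.1481323242188, 111.41871643066406), (111.79824829101562, 51.61249542236328), 3.504884958267212)
cap 5309 [557.  115.5 101.4] ((560.315673828125, 111.43524169921875), (29.126150131225586, 22.69764518737793), 5.855543613433838)
```

```bash
python3 -m creep '[{"jaw":-1,"xyz":[0,6,0],"angular":[0,0,0]},{"jaw":-1,"xyz":[0,12,0],"angular":[0,0,0]},{"jaw":-1,"xyz":[0,18,0],"angular":[0,0,0]},{"jaw":-1,"xyz":[0,22,0],"angular":[0,0,0]},{"jaw":-1,"xyz":[0,22,0],"angular":[0,0,0]}]'
python3 - <<'E'
from h import *
im,d=viewer.get_image('top'); P,uv=pts('top',d,np.ones(d.shape,bool))
k=(P[:,2]>60)&(P[:,2]<74)&(P[:,1]>85)&(P[:,1]<130)&(P[:,0]>540)&(P[:,0]<600)
print(P[k].round(0)[:10], k.sum())
E
```

```text
clock: 13.9
eef_pos: [540.2, 108.4, 49.4]
tool_rot: [3.14, -0.001, 1.645]
force: [0.5, 0.2, 0.6]
width: 0.0
gripper_force: 0.0
[] 0
```

```bash
python3 -m creep '[{"jaw":-1,"xyz":[0,2,0],"angular":[0,0,0]},{"jaw":-1,"xyz":[0,4,0],"angular":[0,0,0]},{"jaw":-1,"xyz":[0,6,0],"angular":[0,0,0]},{"jaw":-1,"xyz":[0,6,0],"angular":[0,0,0]}]'
python3 - <<'E'
from h import *
im,d=viewer.get_image('wrist'); save('w9.png',im)
s=ctrl.read_state(); print(s['clock'],np.round(s['eef_pos'],2),np.round(s['force'],1))
E
```

```text
clock: 14.45
eef_pos: [545.6, 108.7, 49.4]
tool_rot: [3.141, -0.0, 1.645]
force: [-0.8, 0.0, 0.2]
width: -0.3
gripper_force: 0.2
14.5 [545.63 108.59  49.33] [ 0.6  0.3 -0.3]
```

View pics/w9.png

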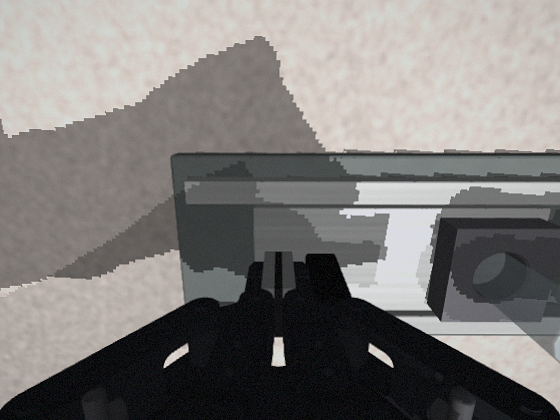

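Shuttle is moving in, handle against the finger at (325,280), nest block at (500,270). I'm carrying on until the stop is felt.

```bash
python3 -m creep '[{"jaw":-1,"xyz":[0,1.5,0],"angular":[0,0,0]},{"jaw":-1,"xyz":[0,3,0],"angular":[0,0,0]},{"jaw":-1,"xyz":[0,3,0],"angular":[0,0,0]}]'; python3 -m creep '[{"jaw":-1,"xyz":[0,1.5,0],"angular":[0,0,0]},{"jaw":-1,"xyz":[0,1.5,0],"angular":[0,0,0]}]'
```

```text
clock: 14.88
eef_pos: [547.6, 108.6, 49.3]
tool_rot: [-3.14, 0.0, 1.645]
force: [-3.7, 0.6, 2.4]
width: -0.2
gripper_force: 1.8
clock: 15.12
eef_pos: [547.7, 108.7, 49.2]
tool_rot: [-3.138, 0.001, 1.645]
force: [-7.0, 0.1, 5.5]
width: -0.1
gripper_force: 3.5
```

The stop is felt at 7 N. I'm backing off and rising.

```bash
python3 -m creep '[{"jaw":-1,"xyz":[0,-25,0],"angular":[0,0,0]},{"jaw":-1,"xyz":[0,-25,-50],"angular":[0,0,0]},{"jaw":-1,"xyz":[0,-25,-110],"angular":[0,0,0]},{"jaw":-1,"xyz":[0,-25,-170],"angular":[0,0,0]},{"jaw":-1,"xyz":[0,-25,-205],"angular":[0,0,0]},{"jaw":-1,"xyz":[0,40,-205],"angular":[0,0,0]},{"jaw":-1,"xyz":[0,104,-205],"angular":[0,0,0]},{"jaw":-1,"xyz":[0,104,-205],"angular":[0,0,0]},{"jaw":-1,"xyz":[0,104,-205],"angular":[0,0,0]},{"jaw":-1,"xyz":[0,104,-205],"angular":[0,0,0]}]'
python3 - <<'E'
from h import *
im,d=viewer.get_image('wrist'); save('w10.png',im)
s=ctrl.read_state(); print(s['clock'],np.round(s['eef_pos'],2),np.round(s['force'],1))
P,uv=pts('wrist',d,np.ones(d.shape,bool))
for n,a in [('knob',(200,215)),('handle',(60,72))]:
    k=(P[:,2]>a[0])&(P[:,2]<a[1])&(P[:,1]>70)&(P[:,1]<150)&(P[:,0]>540)&(P[:,0]<680); w=P[k]
    if len(w)>20: print(n,len(w),w.mean(0).round(1),cv2.minAreaRect(w[:,:2].astype(np.float32)))
im,d=viewer.get_image('top'); P,uv=pts('top',d,np.ones(d.shape,bool))
k=(P[:,2]>60)&(P[:,2]<74)&(P[:,1]>85)&(P[:,1]<130)&(P[:,0]>540)&(P[:,0]<600)
print(P[k].mean(0), k.sum())
E
```

```text
clock: 16.38
eef_pos: [652.4, 116.6, 254.5]
tool_rot: [-3.141, 0.0, 1.645]
force: [-0.2, -0.1, -0.3]
width: -0.3
gripper_force: 0.0
16.425 [652.47 116.61 254.74] [ 0.5  1.1 -0.3]
knob 2001 [654.7 120.8 206.1] ((654.7020874023438, 119.41116333007812), (35.003501892089844, 28.044713973999023), 3.814765691757202)
handle 199 [570.1 110.1  65.9] ((569.4708862304688, 109.3941650390625), (16.040231704711914, 12.009819984436035), 0.5584220886230469)
[566.91071441 110.85824825  66.35927002] 12
```

Handle-to-knob distance is 85 mm, so the shuttle is fully in. I'm centring over the knob, touching down and then feeling my way in 1 mm steps; the second stop can't come before 11 mm.

```bash
python3 -m creep '[{"jaw":-1,"xyz":[-1,2.2,10],"angular":[0,0,0]},{"jaw":-1,"xyz":[-1,2.2,20],"angular":[0,0,0]},{"jaw":-1,"xyz":[-1,2.2,24],"angular":[0,0,0]},{"jaw":-1,"xyz":[-1,2.2,26],"angular":[0,0,0]},{"jaw":-1,"xyz":[-1,2.2,28],"angular":[0,0,0]},{"jaw":-1,"xyz":[-1,2.2,30],"angular":[0,0,0]},{"jaw":-1,"xyz":[-1,2.2,32],"angular":[0,0,0]},{"jaw":-1,"xyz":[-1,2.2,32],"angular":[0,0,0]}]' | egrep 'pos|force:'
for i in 1 2 3; do python3 -m creep '[{"jaw":-1,"xyz":[0,0,1],"angular":[0,0,0]},{"jaw":-1,"xyz":[0,0,1],"angular":[0,0,0]}]' | egrep 'pos|^force:'; done
```

```text
eef_pos: [655.8, 115.8, 222.4]
force: [-0.5, -0.9, 2.1]
gripper_force: 1.1
eef_pos: [655.7, 115.8, 221.4]
force: [-1.0, -0.9, 2.2]
eef_pos: [655.8, 115.8, 220.3]
force: [-1.3, 0.4, 1.9]
eef_pos: [655.8, 115.8, 219.3]
force: [-1.4, 0.7, 2.8]
```

```bash
for i in 1 2 3 4; do python3 -m creep '[{"jaw":-1,"xyz":[0,0,1],"angular":[0,0,0]},{"jaw":-1,"xyz":[0,0,1],"angular":[0,0,0]}]' | egrep 'pos|^force:'; done
```

```text
eef_pos: [655.8, 115.8, 218.3]
force: [-1.0, -0.4, 2.8]
eef_pos: [655.8, 115.8, 217.3]
force: [0.4, 0.4, 2.3]
eef_pos: [655.8, 115.7, 216.3]
force: [-0.7, 0.2, 3.2]
eef_pos: [655.8, 115.8, 215.3]
force: [-0.6, 1.5, 2.6]
```

```bash
for i in 1 2 3 4; do python3 -m creep '[{"jaw":-1,"xyz":[0,0,1],"angular":[0,0,0]},{"jaw":-1,"xyz":[0,0,1],"angular":[0,0,0]}]' | egrep 'pos|^force:'; done
```

```text
eef_pos: [655.8, 115.7, 214.3]
force: [-1.4, 1.1, 3.4]
eef_pos: [655.8, 115.7, 213.3]
force: [-2.0, -0.1, 3.6]
eef_pos: [655.8, 115.8, 212.6]
force: [-2.1, 0.7, 5.6]
eef_pos: [655.8, 115.8, 212.2]
force: [-1.6, -0.1, 7.5]
```

First stop felt at z of about 213. I'm continuing across the slide.

```bash
for i in 1 2 3; do python3 -m creep '[{"jaw":-1,"xyz":[0,0,1],"angular":[0,0,0]},{"jaw":-1,"xyz":[0,0,1],"angular":[0,0,0]}]' | egrep 'pos|^force:'; done
```

```text
eef_pos: [655.8, 115.8, 211.5]
force: [-1.9, -1.2, 8.5]
eef_pos: [655.8, 115.8, 210.6]
force: [-3.1, -0.8, 10.0]
eef_pos: [655.8, 115.8, 209.7]
force: [-2.6, -0.6, 10.3]
```

```bash
for i in 1 2; do python3 -m creep '[{"jaw":-1,"xyz":[0,0,0.5],"angular":[0,0,0]},{"jaw":-1,"xyz":[0,0,0.5],"angular":[0,0,0]}]' | egrep 'pos|^force:'; done
```

```text
eef_pos: [655.8, 115.8, 209.2]
force: [-3.0, -0.5, 10.3]
eef_pos: [655.8, 115.8, 208.7]
force: [-3.5, 1.2, 10.2]
```

```bash
for i in 1; do python3 -m creep '[{"jaw":-1,"xyz":[0,0,0.5],"angular":[0,0,0]},{"jaw":-1,"xyz":[0,0,0.5],"angular":[0,0,0]}]' | egrep 'pos|^force:'; done
```

```text
eef_pos: [655.8, 115.8, 208.2]
force: [-4.0, 0.5, 10.7]
```

```bash
python3 -m creep '[{"jaw":-1,"xyz":[0,0,0.5],"angular":[0,0,0]},{"jaw":-1,"xyz":[0,0,0.5],"angular":[0,0,0]}]' | egrep 'pos|^force:'
```

```text
eef_pos: [655.8, 115.8, 207.9]
force: [-3.1, 0.5, 11.4]
```

```bash
python3 -m creep '[{"jaw":-1,"xyz":[0,0,0.5],"angular":[0,0,0]},{"jaw":-1,"xyz":[0,0,0.5],"angular":[0,0,0]}]' | egrep 'pos|^force:'
```

```text
eef_pos: [655.8, 115.8, 207.7]
force: [-3.4, 0.2, 13.3]
```

The second stop is rising at z of about 208. One more half millimetre, then hold.

```bash
python3 -m creep '[{"jaw":-1,"xyz":[0,0,0.5],"angular":[0,0,0]},{"jaw":-1,"xyz":[0,0,0.5],"angular":[0,0,0]},{"jaw":-1,"xyz":[0,0,0.5],"angular":[0,0,0]},{"jaw":-1,"xyz":[0,0,0.5],"angular":[0,0,0]}]' | egrep 'pos|^force:'
```

```text
eef_pos: [655.8, 115.8, 207.5]
force: [-4.6, -0.7, 14.1]
```

```bash
python3 -m creep '[{"jaw":-1,"xyz":[0,0,0.4],"angular":[0,0,0]},{"jaw":-1,"xyz":[0,0,0.4],"angular":[0,0,0]},{"jaw":-1,"xyz":[0,0,0.4],"angular":[0,0,0]},{"jaw":-1,"xyz":[0,0,0.4],"angular":[0,0,0]},{"jaw":-1,"xyz":[0,0,0.4],"angular":[0,0,0]},{"jaw":-1,"xyz":[0,0,0.4],"angular":[0,0,0]},{"jaw":-1,"xyz":[0,0,0.4],"angular":[0,0,0]},{"jaw":-1,"xyz":[0,0,0.4],"angular":[0,0,0]}]' | egrep 'pos|^force:'
```

```text
eef_pos: [655.8, 115.8, 207.3]
force: [-4.9, -0.7, 15.4]
```

Held for over 1 s on the firm stop (15.4 N). Releasing.

```bash
python3 -m creep '[{"jaw":-1,"xyz":[0,0,-3],"angular":[0,0,0]},{"jaw":-1,"xyz":[0,0,-8],"angular":[0,0,0]},{"jaw":-1,"xyz":[0,0,-14],"angular":[0,0,0]},{"jaw":-1,"xyz":[0,0,-22],"angular":[0,0,0]},{"jaw":-1,"xyz":[0,0,-45],"angular":[0,0,0]},{"jaw":-1,"xyz":[0,-60,-75],"angular":[0,0,0]},{"jaw":-1,"xyz":[0,-110,-75],"angular":[0,0,0]},{"jaw":-1,"xyz":[0,-110,-75],"angular":[0,0,0]},{"jaw":-1,"xyz":[0,-110,-75],"angular":[0,0,0]}]'
python3 - <<'E'
from h import *
im,d=viewer.get_image('wrist')
P,uv=pts('wrist',d,np.ones(d.shape,bool))
for n,a in [('knob',(180,215)),('handle',(60,72))]:
    k=(P[:,2]>a[0])&(P[:,2]<a[1])&(P[:,1]>90)&(P[:,1]<140)&((P[:,0]>636) if n=='knob' else (P[:,0]>540))&(P[:,0]<680); w=P[k]
    if len(w)>20: print(n,len(w),w.mean(0).round(1),np.median(w[:,2]),cv2.minAreaRect(w[:,:2].astype(np.float32)))
im,d=viewer.get_image('scene'); save('s3.png',cv2.resize(im[140:300,240:400],None,fx=3.7,fy=3.7,interpolation=cv2.INTER_CUBIC))
E
```

```text
clock: 24.85
eef_pos: [546.8, 107.2, 280.3]
tool_rot: [3.14, 0.0, 1.644]
force: [1.2, -0.1, -0.0]
width: 0.0
gripper_force: 0.0
knob 2234 [653.2 116.9 205.5] 205.74818053912537 ((654.637451171875, 115.57713317871094), (35.085506439208984, 35.776336669921875), 41.780887603759766)
handle 201 [586.  112.2  65.5] 65.99046865082443 ((608.6187133789062, 113.27977752685547), (92.07767486572266, 13.732421875), 6.702110290527344)
```

View pics/s3.png

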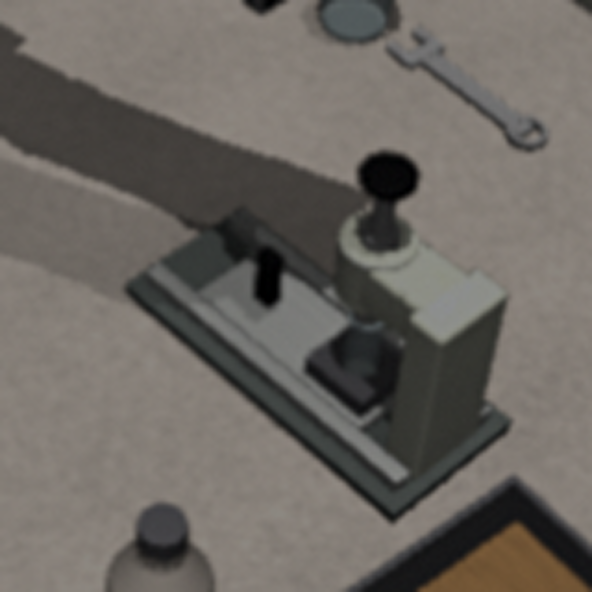

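The picture shows the vial under the ram (365,350), the shuttle fully in and the knob right up (388,175). I'm handing it in.

```bash
python3 -c "
from cell import ctrl
print(ctrl.finish_job())"
```

```text
the job is handed in; nothing more can be done
None
```

The job is handed in, though it returned no verdict: the tall vial stands under the ram with its cap pressed home (second stop felt, held over 1 s at 15 N or less), the plunger is back up, the shuttle is fully in and the arm is clear.

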